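# Dispense one reference tile and slide it onto the blue pad

### The job

Press the red plunger of the tile dispenser all the way down once and let it come back up, so that a single reference tile comes out onto the desk; then gently push that tile with the fingertips across the desk until it lies wholly on the blue pad. Do not grip or lift anything, let no second tile out, and leave the other things where they are.

Things in the scene. Friction and masses are not known exactly. Their poses are not given: they have to be found in the camera images.
- dispenser: white and aluminium tile dispenser fixed to the desk, 139 mm long (its x) by 61 mm wide (its y). Origin on the vertical axis of the tile magazine, at desk level; x points from the outlet to the rear, z up. The open magazine (x -29 to +26 mm, cheeks 38 mm high) holds a stack of three tiles; the white housing (x +26 to +110 mm) is 72 mm high and carries the plunger. The tiles come out along -x under an orange lip
- plunger (a joint): travel of the red plunger, m: 0 up, 0.032 fully down (against a stop). It moves straight down; a spring pushes it back up by itself when let go. About 4 N at the start, 7 to 12 N near the bottom while a tile is being pushed out. It drives a pusher that moves 2.5 times as far and slides the lowest tile out; the next tile drops down once the plunger is up again
- plunger_top (a point): centre of the top face of the red plunger cap (round, 34 mm across); 112 mm above the desk when up; 62 mm behind the magazine axis (dispenser x = +62 mm)
- outlet (a point): point on the desk on which the ejected tile is centred, within about 5 mm, after a full stroke: dispenser x = -78 mm, y = 0
- tile_1: lowest tile of the stack, the one that comes out: flat round disc, 50 mm across, 12 mm thick, black holder with white face, 35 to 70 g, lying on the desk. Origin at the centre of its underside, z up
- tile_2: second tile from below, same shape; it sinks to desk level after the stroke and must stay in the magazine
- tile_3: top tile of the stack, same shape, stays in the magazine
- pad_blue: flat blue round pad lying on the desk, 110 mm across, under 1 mm thick (no edge to catch on), to one side of the outlet. Origin at its centre. It is the target
- pad_yellow: flat yellow round pad of the same size on the other side of the outlet; not the target
- mouse: black computer mouse, 109 x 60 x 38 mm, bystander, origin under its centre
- usb_stick: red memory stick, 52 x 18 x 8 mm, bystander, origin under its centre
- vial: glass vial with blue cap, 25 mm across, 62 mm high, standing beside the dispenser, bystander, origin under its centre
- glue_stick: glue stick with blue cap, 28 mm across, 90 mm high, standing beside the dispenser, bystander, origin under its centre
- dish: small empty steel dish, 57 mm across, 15 mm high, bystander, origin under its centre
There are look-alikes about, which are no part of the job. Leave any orange or purple look-alike of the tile_3 alone.

How it is judged (in metres and radians):
On the way, in this order (a step that is already met when the one before it is completed fails the run):
1. the plunger is pressed all the way down and the lowest tile is out of the magazine (value of joint plunger above 0.028 m and x of tile_1 in the frame of dispenser below -0.06 m), for 0.05 s.
2. the plunger is back up, with the second tile still in the magazine (value of joint plunger below 0.003 m and horizontal distance between tile_2 and dispenser below 0.008 m), for 0.2 s.
3. the tile lies wholly on the blue pad (horizontal distance between tile_1 and pad_blue below 0.03 m), for 0.2 s.
At the end, for the whole second after the job is handed in: the ejected tile lies flat and at rest with its centre within 30 mm of the centre of the blue pad (wholly on it); the plunger is up (within 3 mm); the other two tiles are still stacked in the magazine (centres within 8 mm of its axis) (all of step 2 and horizontal distance between tile_1 and pad_blue below 0.03 m and height (world z) of tile_1 below 0.004 m and angle between tile_1's own z axis and vertical below 0.1 rad and linear speed of tile_1 below 0.01 m/s and horizontal distance between tile_3 and dispenser below 0.008 m); the robot touches nothing.
It fails at once if the ejected tile is lifted or tipped (height (world z) of tile_1 above 0.008 m or angle between tile_1's own z axis and vertical above 0.3 rad).
It fails at once if the ejected tile is pinched or pushed hard (more than 20 N) (contact force between the fingers and tile_1 above 20 N).
It fails at once if a second tile leaves the magazine, or a waiting tile is lifted (horizontal distance between any of tile_2, tile_3 and dispenser above 0.012 m or height (world z) of tile_2 above 0.02 m or height (world z) of tile_3 above 0.032 m).
It fails at once if the mouse, memory stick, vial, glue stick or dish is moved by more than 15 mm (distance of any of mouse, usb_stick, vial, glue_stick, dish from where it was at the start of the episode above 0.015 m).
It also fails if it takes over 51 s, if anything falls off the work surface, if the arm or the gripper's body presses on something with over 40 N, if the wrist force passes 120 N, or if a joint passes its speed limit or range.

### The arm

A 6-joint arm with a two-finger parallel gripper is mounted at the origin on a cart in front of the work surface, level with it; the furniture and walls round the work are solid. World frame = base frame: x ahead of the robot, y to its left, z up, the work surface at z = 0. Lengths are in mm, angles in degrees, forces in N, time in s.
With the tool pointing down it reaches from about 250 to 800 mm from the base axis. Payload 3.9 kg.
Tool frame: the origin (TCP) lies on the centre line of the jaws, within the pads' length; the fingertips stand 8 mm ahead of it and the grasp point (between the pads) lies 11 mm behind it (arm.tip_extent is the distance from the TCP to the fingertips, in mm); z points along the fingers, y is the line along which they close (so a half turn about z gives the same grasp; the last joint's range is limited). The gripper opens to 85 mm and grips with 20 to 120 N. Pads are 22 mm wide; open, the fingers measure 114 mm over their backs; the gripper's body (76 mm by 85 mm) begins 54 mm behind the grasp point. The pads swing forward as they close: fully open they stand 13 mm farther back than shut.
Start: joints at [72.823, 14.897, -7.913, 67.191, 0, 90], TCP at [155.043, 501.574, 239.304] pointing down, gripper open.
Joint ranges: [-159.42, 159.42], [-47.68, 98.78], [-73.54, 78.23], [-108.79, 121.32], [-90, 84.71], [-180, 180]. Speed limits (degrees/s): [147.25, 147.25, 180, 180, 180, 180].

### API

Orientations are given as [roll, pitch, yaw] about the fixed x, y, z axes, in that order (R = Rz(yaw) Ry(pitch) Rx(roll)).
In Python, from bench import arm, optics, job, spotter gives the robot as it stands.
- The arm moves only by the shell command python3 -m jog 'ROWS' [FORCE]. ROWS is JSON, a list of rows, each a list of 3 entries, a list of its own where there are three numbers: the shift along the world's x, y, z in cm, then the turn, a rotation vector about the world's x, y, z in rad, then the opening, from 0 (shut) to 1 (fully open). In form: [[[dx, dy, dz], [rx, ry, rz], fingers], ...]. A call has 1 to 12 rows; each row is the pose to reach, as a shift and turn from the pose commanded when the call began; what a row does not reach only later rows make up. A row lasts 1/12 s, in which the tool goes at most 41.7 mm and 7.16 degrees, less where a joint would pass 70% of its speed; a pose out of reach is approached as far as the arm can. A call with a gripper value outside its range is refused whole. The fingers move at their own pace and stop on an object; FORCE is the grip in N (left out, the last holds). Time passes only in rows, so rows that repeat a pose let the fingers close. It gives the time, the measured TCP pose, the force, the opening and the grip force at its end, in the units of the state.
- arm.sense(): the state, without advancing time (a new reading comes with each control period).
- optics.get_image(name): name is "scene" or "side" or "wrist"; returns a dict with "image" (420x560x3 uint8, red, green, blue), "z_map" (420x560 float32, mm along the optical axis (not along the pixel's ray), 0 where there is no reading), "fx", "fy", "cx", "cy" (pixels), "pose" (4x4, takes a point from camera to world coordinates). Camera axes: x right, y down, z forward; pixel columns grow to the right and rows downward; lengths in mm; the calibration is good to about 2 mm. A picture is of the moment at which its call begins.
- job.finish_job(): hands the job in; it is judged then, once.
Trained networks look in a picture, given as the dict that the camera call returned (one of the last four; its "shot" number tells which), for a name from the list of things; names that differ only in an ending like _2 or _b are one class to them, and where a whole thing is asked for, a point or a joint stands for the part that bears it (a point fixed in the world has none). Each returns a list of dicts, best first, with "score" (0 to 1); they miss things now and then, are a little off and sometimes report something else, mostly with a low value. They report only what shows in the picture. A call takes as long as a camera call. They do not tell look-alikes from the thing itself.
- spotter.spot_in(picture, query): "extent" ([left, top, right, bottom] in pixels, round what is visible of it).
The state is a dict: "t": time; "joint_pos": joint angles; "joint_velocities": joint speeds; "joint_torque": joint torques, N m; "tool_pos": TCP position; "orientation": TCP orientation; "wrist_force": force on the tool from outside, world axes, zero at the start; "ft_torque": the same for the moment, N m; "gripper_width": finger opening in mm; "grip_force": force on a finger pad.
Only numpy, scipy, OpenCV 4.12 (cv2) and the standard library are available. Lean on these libraries where they do the work, as an engineer would, in place of code of your own. Each camera call takes 0.05 s, during which the arm holds its last target. There are 200 camera calls.

## Working session

There is one attempt and no reset: what is moved stays moved. The work goes in short steps, Python scripts to look and compute and a shell command to move; the robot and the scene stay as the last step left them, time stands still between calls to the robot, and variables do not carry over. Pictures are saved under pics/ and viewed, at most 10 in all, crops included, and the job is handed in when it is done.

```bash
mkdir -p pics; cat > h.py <<'E'
import numpy as np, cv2
from bench import arm, optics, job, spotter
def pts(d):
    z=d["z_map"].astype(float); v,u=np.indices(z.shape)
    c=np.stack([(u-d["cx"])/d["fx"]*z,(v-d["cy"])/d["fy"]*z,z],-1)
    P=np.array(d["pose"]); w=c@P[:3,:3].T+P[:3,3]; w[z==0]=np.nan
    return w
def save(d,n): cv2.imwrite(f"pics/{n}.png",d["image"][:,:,::-1])
E
python3 - <<'E'
from h import *
for n in ["scene","side"]:
    d=optics.get_image(n); save(d,n); w=pts(d); np.savez(f"{n}.npz",w=w,im=d["image"])
    print(n,np.array(d["pose"])[:3,3].round())
    for q in ["dispenser","plunger_top","tile_1","pad_blue","pad_yellow","mouse","usb_stick","vial","glue_stick","dish"]:
        for r in spotter.spot_in(d,q)[:4]:
            if r["score"]<.3: continue
            l,t,rr,b=[int(x) for x in r["extent"]]
            print(q,round(r["score"],2),[l,t,rr,b],np.nanmedian(w[t:b,l:rr].reshape(-1,3),0).round())
s=arm.sense();print(s["t"],s["tool_pos"],s["orientation"],s["wrist_force"],arm.tip_extent)
E
```

```text
scene [-260. -848.  721.]
dispenser 0.82 [269, 203, 314, 254] [624. -48.  14.]
dispenser 0.44 [154, 217, 167, 228] [397. 319.   4.]
plunger_top 0.58 [288, 201, 300, 219] [633. -32.  73.]
tile_1 0.61 [305, 205, 319, 217] [790.  29.  10.]
tile_1 0.59 [181, 224, 198, 232] [437. 220.  10.]
tile_1 0.48 [276, 231, 287, 242] [569. -41.  34.]
tile_1 0.43 [273, 213, 286, 223] [676.  77.   8.]
pad_blue 0.55 [208, 227, 245, 248] [489. 110.  -0.]
pad_yellow 0.94 [287, 265, 331, 289] [ 515. -197.   -0.]
mouse 0.74 [311, 313, 353, 349] [ 382. -385.   18.]
vial 0.51 [260, 211, 270, 230] [601.  58.  16.]
glue_stick 0.83 [325, 223, 335, 254] [ 636. -161.   42.]
dish 0.76 [150, 218, 167, 230] [387. 312.   3.]
side [355. 938. 951.]
dispenser 0.57 [237, 210, 287, 253] [616. -23.  30.]
plunger_top 0.45 [251, 209, 260, 223] [634. -35. 103.]
tile_1 0.75 [220, 250, 236, 265] [690.  65.  12.]
tile_1 0.75 [187, 235, 204, 249] [804.  27.  11.]
tile_1 0.7 [267, 227, 289, 236] [570. -55.  36.]
tile_1 0.59 [296, 311, 320, 327] [427. 220.  11.]
pad_blue 0.84 [275, 269, 316, 293] [485.  95.   1.]
pad_yellow 0.67 [291, 202, 325, 225] [ 504. -200.    1.]
mouse 0.78 [331, 174, 367, 192] [ 393. -368.   15.]
usb_stick 0.46 [308, 178, 318, 181] [ 521. -383.    8.]
vial 0.6 [254, 244, 264, 265] [602.  53.  17.]
glue_stick 0.58 [268, 227, 286, 239] [572. -47.  36.]
glue_stick 0.54 [259, 191, 269, 212] [ 638. -146.   65.]
dish 0.95 [303, 346, 330, 367] [389. 316.   3.]
1.1 [155.04529235 501.56314225 239.30525179] [-1.79998871e+02  1.38271107e-03  1.62821984e+02] [-0.22084781 -0.64328785 -0.11001185] 8.0
```

View pics/scene.png

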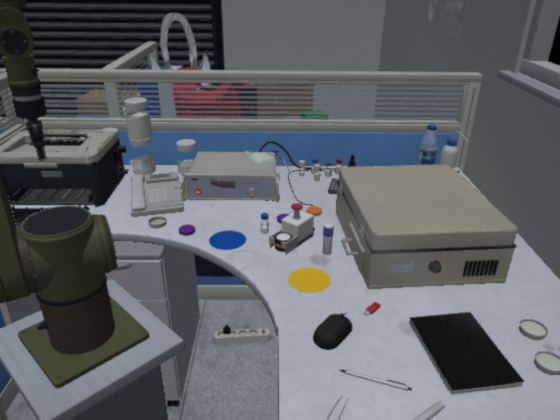

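View pics/side.png

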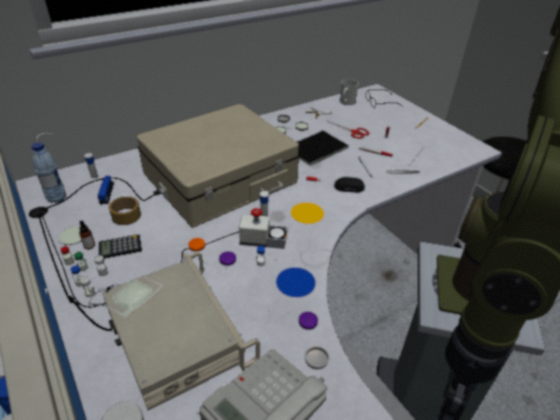

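The scene view shows the dispenser at about (295,230) with its plunger at (297,208). The blue pad is at (228,240) and the yellow pad at (309,280). Purple look-alikes sit at (187,230) and (283,217), and an orange one at (314,211). The white stack in the magazine at (283,238) is the one meant. Next I'll bring the wrist camera over it.

```bash
python3 -m jog '[[[15,-25,8],[0,0,-0.6],0],[[15,-25,8],[0,0,-0.6],0],[[15,-25,8],[0,0,-0.6],0],[[15,-25,8],[0,0,-0.6],0],[[15,-25,8],[0,0,-0.6],0],[[15,-25,8],[0,0,-0.6],0],[[15,-25,8],[0,0,-0.6],0],[[32,-50,9],[0,0,-1.271],0],[[32,-50,9],[0,0,-1.271],0],[[32,-50,9],[0,0,-1.271],0],[[32,-50,9],[0,0,-1.271],0],[[32,-50,9],[0,0,-1.271],0]]'
python3 -m jog '[[[11,-13,2],[0,0,-0.64],0],[[11,-13,2],[0,0,-0.64],0],[[11,-13,2],[0,0,-0.64],0],[[11,-13,2],[0,0,-0.64],0]]'
python3 - <<'E'
from h import *
s=arm.sense();print(s["t"],s["tool_pos"],s["orientation"])
d=optics.get_image("wrist");save(d,"w1")
print(d["fx"],np.array(d["pose"]).round(2))
E
```

```text
t: 2.1
tool_pos: [417.2, 86.1, 325.5]
orientation: [179.9, -0.0, 92.3]
wrist_force: [1.0, 0.9, -0.3]
gripper_width: 0.1
grip_force: 0.0
t: 2.43
tool_pos: [524.3, -40.4, 344.8]
orientation: [180.0, -0.0, 63.6]
wrist_force: [0.2, 1.2, -0.5]
gripper_width: 0.3
grip_force: 0.0
2.4333 [524.29100313 -40.40396582 344.82126105] [ 1.79977064e+02 -2.24841698e-02  6.35879090e+01]
368.9208902042667 [[ 9.0000e-01 -4.2000e-01 -1.3000e-01  5.5754e+02]
 [-4.4000e-01 -8.6000e-01 -2.7000e-01  2.6930e+01]
 [ 0.0000e+00  3.0000e-01 -9.5000e-01  4.8005e+02]
 [ 0.0000e+00  0.0000e+00  0.0000e+00  1.0000e+00]]
```

View pics/w1.png

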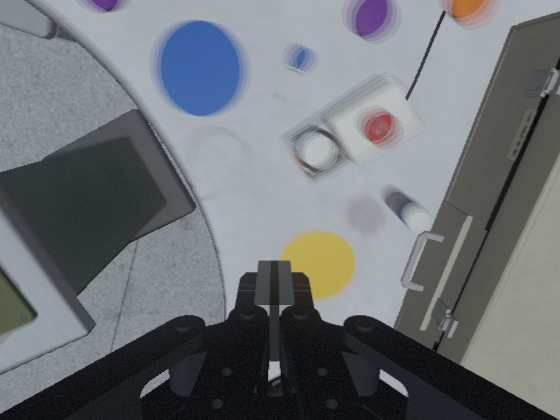

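The wrist view, blurred by motion, shows the stack at (318,150), the plunger at (380,127), the blue pad at (200,68) and the yellow pad at (318,265). I'll repeat it at rest and fit the poses.

```bash
python3 -m jog '[[[0,0,0],[0,0,0],0],[[0,0,0],[0,0,0],0],[[0,0,0],[0,0,0],0]]' | head -2
python3 - <<'E'
from h import *
d=optics.get_image("wrist"); w=pts(d); im=d["image"]; save(d,"w2")
hsv=cv2.cvtColor(im,cv2.COLOR_RGB2HSV).astype(int); H,S,V=[hsv[...,i] for i in range(3)]
def blob(m,n):
    k,l,st,c=cv2.connectedComponentsWithStats(m.astype(np.uint8))
    for i in np.argsort(-st[1:,4])[:3]+1:
        if st[i,4]<40: continue
        p=w[l==i]; lo,hi=np.nanpercentile(p,[1,99],axis=0)
        print(n,st[i,4],c[i].round(),"mid",((lo+hi)/2).round(1),"size",(hi-lo).round(1),"mean",np.nanmean(p,0).round(1))
z=w[...,2]
blob((H>100)&(H<125)&(S>130)&(z<15),"blue")
blob((H>20)&(H<35)&(S>130)&(z<15),"yellow")
blob(((H<8)|(H>172))&(S>120)&(z>95),"red top")
blob(((H<20)|(H>172))&(S>120),"red/orange")
u,v=318,150
blob((abs(z-36)<6)&(V>110)&(S<60)&(w[...,0]<610),"stack")
m=(z>66)&(z<78)&(S<60)&(w[...,1]>-110); blob(m,"housing")
k,l,st,c=cv2.connectedComponentsWithStats(m.astype(np.uint8)); i=np.argmax(st[1:,4])+1
print("housing rect",cv2.minAreaRect(w[l==i][:,:2].astype(np.float32)))
for q in ["dispenser","plunger_top","tile_1","pad_blue","vial","glue_stick"]:
    for r in spotter.spot_in(d,q)[:2]: print(q,round(r["score"],2),np.round(r["extent"]))
cv2.imwrite("pics/w2c.png",cv2.resize(im[40:240,120:460,::-1],None,fx=2.3,fy=2.3,interpolation=cv2.INTER_CUBIC))
E
```

```text
t: 2.73
tool_pos: [522.6, -37.7, 344.3]
blue 6659 [197.  68.] mid [484.4  97.2   1.2] size [100.8 101.2   4.2] mean [484.9  98.4   1.2]
yellow 3330 [321. 261.] mid [ 516.3 -205.1    1.2] size [ 85.2 100.6   3.9] mean [ 516.7 -202.2    1.2]
red top 632 [377. 125.] mid [633.4 -39.7 112.6] size [30.1 29.9  4. ] mean [633.3 -39.3 112.5]
red/orange 684 [464.   8.] mid [793.1  22.4   9.9] size [40.6 28.1  9.6] mean [789.7  20.6  12.2]
red/orange 636 [377. 125.] mid [633.4 -39.7 112.6] size [30.1 29.9  4. ] mean [633.3 -39.3 112.5]
stack 879 [315. 149.] mid [572.4 -47.2  36.3] size [37.4 37.1  4. ] mean [572.5 -47.2  36.4]
stack 209 [300. 132.] mid [568.4 -25.6  37.1] size [54.4 22.2  8.4] mean [564.4 -21.3  38.4]
stack 182 [322. 170.] mid [573.8 -71.7  37.6] size [55.2 16.8  5.6] mean [569.1 -74.2  38.4]
housing 3487 [370. 116.] mid [638.9 -38.4  71.3] size [83.5 63.4  7.7] mean [638.5 -35.2  72.2]
housing 788 [528.  73.] mid [800.7 -67.5  72.1] size [70.9 83.1 11.7] mean [801.4 -66.1  72.2]
housing rect ((639.6007690429688, -39.096290588378906), (84.23565673828125, 61.357906341552734), 6.721548557281494)
dispenser 0.71 [279.  73. 415. 185.]
plunger_top 0.67 [359. 105. 394. 141.]
tile_1 0.89 [444.   2. 491.  20.]
tile_1 0.78 [ 79.   0. 119.  17.]
pad_blue 0.56 [155.  19. 243. 120.]
vial 0.76 [283.  42. 309.  71.]
vial 0.19 [151.  21. 241. 118.]
glue_stick 0.82 [382. 186. 429. 228.]
```

View pics/w2c.png

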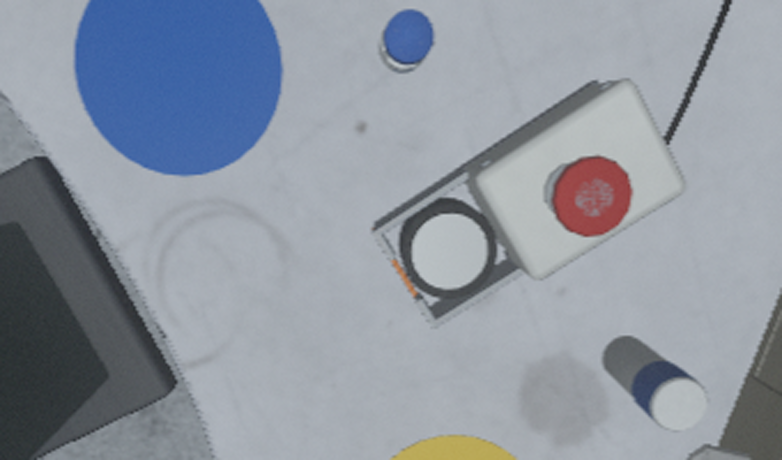

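The crop confirms it: a white-faced tile in a black holder in the magazine, the red cap behind it and the orange lip in front. The dispenser's yaw is about 7°. I'll move above the cap with the fingers shut.

```bash
python3 -m jog '[[[11.1,-0.2,-5],[0,0,0],0],[[11.1,-0.2,-10],[0,0,0],0],[[11.1,-0.2,-15],[0,0,0],0],[[11.1,-0.2,-20],[0,0,0],0],[[11.1,-0.2,-20.4],[0,0,0],0],[[11.1,-0.2,-20.4],[0,0,0],0],[[11.1,-0.2,-20.4],[0,0,0],0],[[11.1,-0.2,-20.4],[0,0,0],0],[[11.1,-0.2,-20.4],[0,0,0],0],[[11.1,-0.2,-20.4],[0,0,0],0]]'
```

```text
t: 3.92
tool_pos: [636.0, -40.3, 143.8]
orientation: [179.7, -0.1, 64.0]
wrist_force: [-0.2, -1.0, 0.3]
gripper_width: 0.0
grip_force: 0.0
```

```bash
python3 -m jog '[[[-0.2,0,-1],[0,0,0],0],[[-0.2,0,-2],[0,0,0],0],[[-0.2,0,-2.5],[0,0,0],0],[[-0.2,0,-3],[0,0,0],0],[[-0.2,0,-3.4],[0,0,0],0],[[-0.2,0,-3.8],[0,0,0],0],[[-0.2,0,-4.2],[0,0,0],0],[[-0.2,0,-4.6],[0,0,0],0],[[-0.2,0,-5],[0,0,0],0],[[-0.2,0,-5.3],[0,0,0],0],[[-0.2,0,-5.5],[0,0,0],0],[[-0.2,0,-5.5],[0,0,0],0]]'
```

```text
t: 4.92
tool_pos: [633.5, -40.4, 88.1]
orientation: [179.8, -0.1, 64.0]
wrist_force: [-0.8, -0.7, 6.3]
gripper_width: 0.0
grip_force: 3.4
```

```bash
python3 -m jog '[[[0,0,-0.1],[0,0,0],0],[[0,0,-0.2],[0,0,0],0],[[0,0,-0.3],[0,0,0],0],[[0,0,-0.3],[0,0,0],0],[[0,0,-0.3],[0,0,0],0]]'
python3 - <<'E'
from h import *
d=optics.get_image("side"); cv2.imwrite("pics/s2.png",cv2.resize(d["image"][170:340,210:380,::-1],None,fx=3.5,fy=3.5,interpolation=cv2.INTER_CUBIC))
E
```

```text
t: 5.33
tool_pos: [633.7, -40.5, 87.9]
orientation: [179.7, -0.1, 64.0]
wrist_force: [-6.7, 0.4, 22.6]
gripper_width: 0.1
grip_force: 10.9
```

View pics/s2.png

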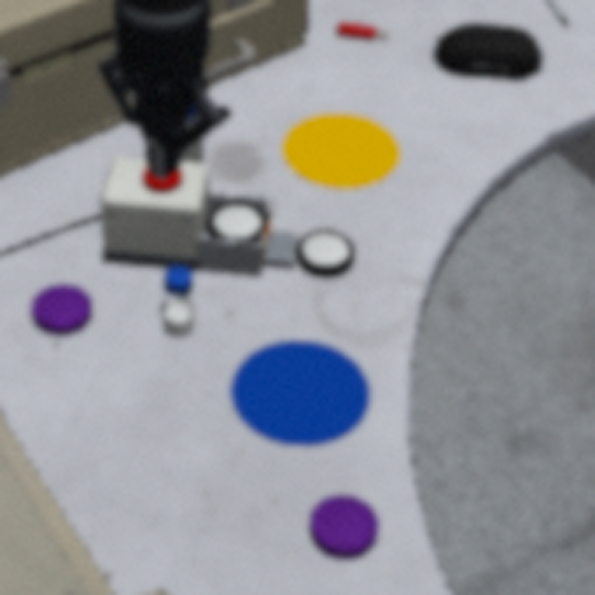

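The stop is reached: the force rose with no further travel. The tile is out at crop (326,252) with the pusher behind it. I'll let the plunger up and back off.

```bash
python3 -m jog '[[[0,0,0.6],[0,0,0],0],[[0,0,1.2],[0,0,0],0],[[0,0,1.8],[0,0,0],0],[[0,0,2.4],[0,0,0],0],[[0,0,3],[0,0,0],0],[[0,0,3.6],[0,0,0],0],[[0,0,4.5],[0,0,0],0],[[0,0,7],[0,0,0],0],[[0,0,11],[0,0,0],0],[[0,0,15],[0,0,0],0]]'
python3 -m jog '[[[-8,-3,4],[0,0,0.45],0.35],[[-12,-3,8],[0,0,0.45],0.35],[[-12,-3,8],[0,0,0.45],0.35],[[-12,-3,8],[0,0,0.45],0.35],[[-12,-3,8],[0,0,0.45],0.35],[[-12,-3,8],[0,0,0.45],0.35],[[-12,-3,8],[0,0,0.45],0.35],[[-12,-3,8],[0,0,0.45],0.35],[[-12,-3,8],[0,0,0.45],0.35],[[-12,-3,8],[0,0,0.45],0.35]]'
python3 - <<'E'
from h import *
d=optics.get_image("wrist"); w=pts(d); im=d["image"]; save(d,"w3")
hsv=cv2.cvtColor(im,cv2.COLOR_RGB2HSV).astype(int); H,S,V=[hsv[...,i] for i in range(3)]; z=w[...,2]
def blob(m,n):
    k,l,st,c=cv2.connectedComponentsWithStats(m.astype(np.uint8))
    for i in np.argsort(-st[1:,4])[:3]+1:
        if st[i,4]<100: continue
        p=w[l==i]; lo,hi=np.nanpercentile(p,[1,99],axis=0)
        print(n,st[i,4],c[i].round(),"mid",((lo+hi)/2).round(1),"size",(hi-lo).round(1))
blob((H>100)&(H<125)&(S>130)&(z<15),"blue")
blob(((H<8)|(H>172))&(S>120)&(z>60)&(z<130),"red")
blob((z>8)&(z<17)&(w[...,0]<545)&(w[...,0]>440)&(w[...,1]>-120)&(w[...,1]<30),"tile")
blob((z>20)&(z<50)&(V>110)&(S<60)&(w[...,0]<610)&(abs(w[...,1]+47)<40),"stack")
E
```

```text
t: 6.22
tool_pos: [630.5, -40.2, 232.2]
orientation: [-179.7, 0.1, 64.0]
wrist_force: [1.0, -0.0, 0.4]
gripper_width: 0.0
grip_force: 0.0
t: 7.05
tool_pos: [512.7, -70.1, 311.1]
orientation: [-179.9, -0.0, 89.8]
wrist_force: [0.3, -1.1, 0.6]
gripper_width: 30.1
grip_force: 0.0
blue 4841 [248.  25.] mid [484.6  73.9   1.3] size [103.   56.9   4.1]
red 766 [408. 147.] mid [633.3 -39.9 112.5] size [29.9 29.8  3.6]
tile 1419 [259. 150.] mid [493.8 -56.6  12.3] size [45.8 46.   4.1]
stack 978 [328. 143.] mid [573.7 -47.1  24.3] size [37.5 37.1  3.6]
stack 262 [321. 121.] mid [567.9 -25.9  31.5] size [55.6 22.3 20. ]
stack 232 [324. 169.] mid [573.7 -72.   33.5] size [56.6 16.4 23.9]
```

View pics/w3.png

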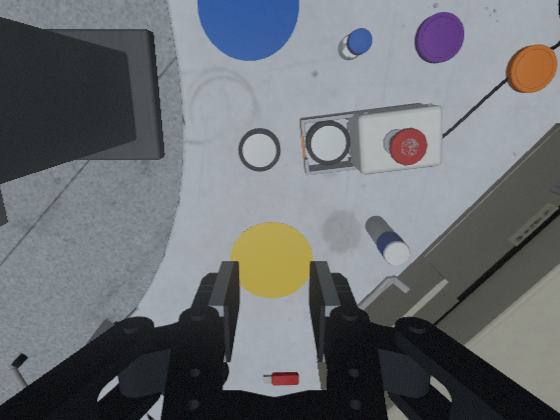

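The plunger is up and the stack has dropped with tile_2 in place. The tile is at pixel (259,150), i.e. (494,-57), and the blue pad is ahead at (484,98). I'll descend behind the tile.

```bash
python3 -m jog '[[[-1.9,-4.5,-4],[0,0,0],0.35],[[-1.9,-4.5,-8],[0,0,0],0.35],[[-1.9,-4.5,-12],[0,0,0],0.35],[[-1.9,-4.5,-16],[0,0,0],0.35],[[-1.9,-4.5,-20],[0,0,0],0.35],[[-1.9,-4.5,-24],[0,0,0],0.35],[[-1.9,-4.5,-27],[0,0,0],0.35],[[-1.9,-4.5,-27],[0,0,0],0.35],[[-1.9,-4.5,-27],[0,0,0],0.35],[[-1.9,-4.5,-27],[0,0,0],0.35],[[-1.9,-4.5,-27],[0,0,0],0.35],[[-1.9,-4.5,-27],[0,0,0],0.35]]'
```

```text
t: 8.1
tool_pos: [495.9, -115.9, 45.0]
orientation: [179.7, 0.1, 89.8]
wrist_force: [0.4, 0.1, -0.1]
gripper_width: 29.9
grip_force: 0.0
```

```bash
python3 -m jog '[[[-0.2,0,-1.5],[0,0,0],0.35],[[-0.2,0,-2.5],[0,0,0],0.35],[[-0.2,0,-3],[0,0,0],0.35],[[-0.2,0,-3.3],[0,0,0],0.35],[[-0.2,0,-3.5],[0,0,0],0.35],[[-0.2,0,-3.5],[0,0,0],0.35],[[-0.2,0,-3.5],[0,0,0],0.35]]'
python3 - <<'E'
from h import *
d=optics.get_image("wrist"); w=pts(d); im=d["image"]; save(d,"w4")
z=w[...,2]
m=(abs(w[...,0]-494)<45)&(w[...,1]<-85)&(w[...,1]>-140)
for a in range(0,60,5): print(a,int((m&(z>a)&(z<a+5)).sum()))
E
```

```text
t: 8.68
tool_pos: [492.0, -115.5, 8.0]
orientation: [179.9, 0.0, 89.8]
wrist_force: [-0.4, 0.2, -0.0]
gripper_width: 29.8
grip_force: 0.0
0 15908
5 354
10 499
15 554
20 617
25 698
30 617
35 1191
40 766
45 1709
50 2791
55 6243
```

View pics/w4.png

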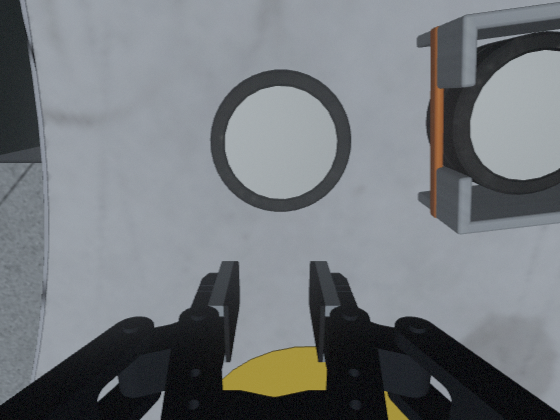

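The tile is at (281,140), centred between the fingers at about x = 273. Nothing is touching yet, so I'll start pushing slowly along +y.

```bash
python3 -m jog '[[[0.2,0.5,0],[0,0,0],0.35],[[0.2,1.2,0],[0,0,0],0.35],[[0.2,1.9,0],[0,0,0],0.35],[[0.2,2.4,0],[0,0,0],0.35],[[0.2,2.9,0],[0,0,0],0.35],[[0.2,3.5,0],[0,0,0],0.35],[[0.2,4.2,0],[0,0,0],0.35],[[0.1,4.9,0],[0,0,0],0.35],[[0.1,5.6,0],[0,0,0],0.35],[[0,6.3,0],[0,0,0],0.35],[[0,7,0],[0,0,0],0.35],[[0,7.5,0],[0,0,0],0.35]]'
python3 - <<'E'
from h import *
d=optics.get_image("wrist"); w=pts(d); save(d,"w5"); z=w[...,2]
m=(z>9)&(z<16)&(w[...,0]<535)&(w[...,0]>440)&(w[...,1]>-40)&(w[...,1]<60)
k,l,st,c=cv2.connectedComponentsWithStats(m.astype(np.uint8)); i=np.argmax(st[1:,4])+1
p=w[l==i];print(st[i],(np.nanpercentile(p,1,axis=0)+np.nanpercentile(p,99,axis=0))/2)
s=arm.sense();print(s["tool_pos"])
E
```

```text
t: 9.73
tool_pos: [491.4, -39.7, 7.6]
orientation: [180.0, 0.0, 89.8]
wrist_force: [-1.0, -3.1, 2.7]
gripper_width: 29.7
grip_force: 1.6
[  207   153   133   140 13538] [490.93915694  -9.20470924  12.31123071]
[491.40131399 -38.9456667    7.59939153]
```

View pics/w5.png

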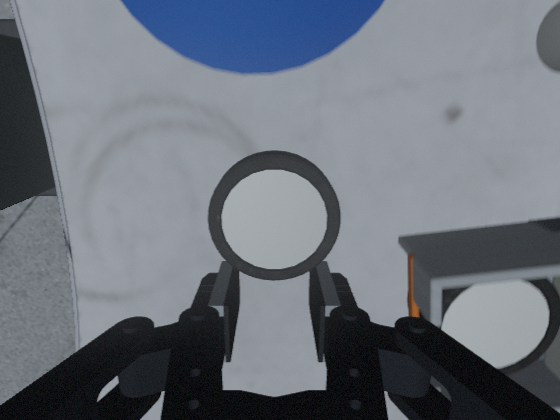

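The tile is cradled between the fingertips at (274,215), with the blue pad ahead. There's a light upward force, so I'll raise 1 mm and go on.

```bash
python3 -m jog '[[[0,0.5,0.1],[0,0,0],0.35],[[0,1.1,0.1],[0,0,0],0.35],[[-0.1,1.8,0.1],[0,0,0],0.35],[[-0.1,2.5,0.1],[0,0,0],0.35],[[-0.2,3.2,0.1],[0,0,0],0.35],[[-0.2,3.9,0.1],[0,0,0],0.35],[[-0.3,4.6,0.1],[0,0,0],0.35],[[-0.3,5.3,0.1],[0,0,0],0.35],[[-0.4,6,0.1],[0,0,0],0.35],[[-0.4,6.7,0.1],[0,0,0],0.35],[[-0.5,7.4,0.1],[0,0,0],0.35],[[-0.5,8,0.1],[0,0,0],0.35]]'
python3 - <<'E'
from h import *
d=optics.get_image("wrist"); w=pts(d); save(d,"w6"); z=w[...,2]
m=(z>9)&(z<16)&(w[...,0]<535)&(w[...,0]>440)&(w[...,1]>30)&(w[...,1]<140)
k,l,st,c=cv2.connectedComponentsWithStats(m.astype(np.uint8)); i=np.argmax(st[1:,4])+1
p=w[l==i];print(st[i],(np.nanpercentile(p,1,axis=0)+np.nanpercentile(p,99,axis=0))/2)
s=arm.sense();print(s["tool_pos"])
E
```

```text
t: 10.78
tool_pos: [486.1, 40.5, 8.4]
orientation: [-180.0, -0.0, 89.8]
wrist_force: [1.0, -0.1, 0.2]
gripper_width: 29.9
grip_force: 0.2
[  208   153   132   163 13475] [485.6512087   70.17866285  12.32578689]
[486.29560499  41.35874568   8.46286242]
```

```bash
python3 -m jog '[[[0,0.5,0],[0,0,0],0.35],[[0,1,0],[0,0,0],0.35],[[-0.1,1.5,0],[0,0,0],0.35],[[-0.1,2,0],[0,0,0],0.35],[[-0.1,2.4,0],[0,0,0],0.35],[[-0.1,2.6,0],[0,0,0],0.35],[[-0.1,2.6,0],[0,0,0],0.35],[[-0.1,2.6,0],[0,0,0],0.35]]'
python3 -m jog '[[[0,-0.5,0],[0,0,0],0.35],[[0,-1.5,0],[0,0,0],0.35],[[0,-3,0],[0,0,0],0.35],[[0,-3,0],[0,0,0],0.35],[[0,-3,2],[0,0,0],0.35],[[0,-3,6],[0,0,0],0.35],[[0,-4,10],[0,0,0],0.35],[[0,-6,14],[0,0,0],0.35],[[0,-8,18],[0,0,0],0.35],[[0,-8,20],[0,0,0],0.35],[[0,-8,20],[0,0,0],0.35],[[0,-8,20],[0,0,0],0.35]]'
python3 -m jog '[[[0,0,0],[0,0,0],0.35],[[0,0,0],[0,0,0],0.35],[[0,0,0],[0,0,0],0.35],[[0,0,0],[0,0,0],0.35]]'
python3 - <<'E'
from h import *
d=optics.get_image("wrist"); w=pts(d); im=d["image"]; save(d,"w7"); z=w[...,2]
m=(z>8)&(z<17)&(w[...,0]<535)&(w[...,0]>440)&(w[...,1]>30)&(w[...,1]<160)
k,l,st,c=cv2.connectedComponentsWithStats(m.astype(np.uint8)); i=np.argmax(st[1:,4])+1
p=w[l==i];print(st[i],(np.nanpercentile(p,1,axis=0)+np.nanpercentile(p,99,axis=0))/2)
E
```

```text
t: 11.5
tool_pos: [485.5, 65.8, 8.5]
orientation: [180.0, -0.0, 89.8]
wrist_force: [-0.1, -0.4, 0.7]
gripper_width: 30.1
grip_force: 0.0
t: 12.5
tool_pos: [486.6, -15.1, 210.2]
orientation: [179.8, -0.0, 89.7]
wrist_force: [-0.5, 0.1, -0.3]
gripper_width: 29.9
grip_force: 0.0
t: 12.83
tool_pos: [484.4, -14.0, 207.1]
orientation: [-179.8, -0.0, 89.8]
wrist_force: [0.1, 0.3, 0.1]
gripper_width: 29.9
grip_force: 0.0
[ 245   17   61   65 3097] [484.86802333  96.88914878  12.42783581]
```

View pics/w7.png

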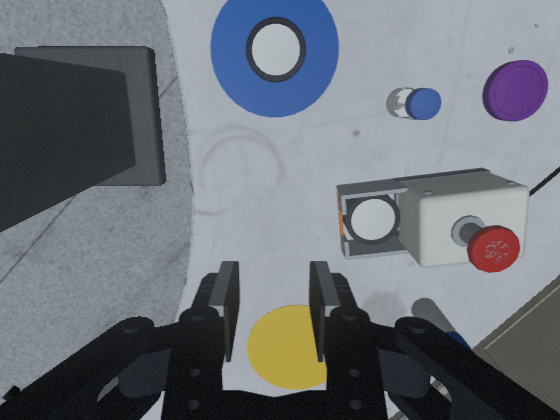

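The tile lies at (276,49), in the middle of the blue pad. The plunger is up at (493,248), the stack is intact and the arm is clear.

```bash
python3 -c "
from bench import job; print(job.finish_job())"
```

```text
the job is handed in; nothing more can be done
None
```

The job is handed in: one full plunger stroke let out a single tile, which I pushed to within about 2 mm of the blue pad's centre; the plunger is back up, the other two tiles are still in the magazine, and the hand-in returned no verdict.

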